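# Vent the blue-banded air receiver

### The job

Vent the small air receiver with the blue band: unscrew the little knurled lock nut on its valve (anticlockwise from above) all the way up to the end of its thread, then with closed fingertips press the freed steel pin straight down, gently, nearly to its stop, hold it down for a full second and let it spring back up. Leave the nut undone, do not bend the valve stem over or ram the pin, and leave the other things where they are.

Things in the scene. Friction and masses are not known exactly. Their poses are not given: they have to be found in the camera images.
- receiver: White air receiver with a blue band, 94 mm across, 118 mm high, in a dark foot 112 mm across, bolted down. Origin at the centre of its underside, z up. Its valve stem stands at the centre of the top, rooted in rubber: it leans when pushed sideways, about 3 to 6.5 N per mm at the nut, and springs back; leaning over 0.12 rad (4 mm at the nut) damages it.
- valve_root (a point): Foot of the brass valve stem, on its axis, 125 mm above the worktop; z runs up the stem. Stem 10 mm across up to 22 mm above here, then a threaded insert 9 mm across, then the lock nut, then the pin. Insert, nut and pin together stand up to 18 mm higher in some valves, unknown: the seated nut's underside is 28 to 46 mm above here, the pin's top 47 to 65 mm.
- pin_axis (a point): A mere reference point 50 mm above the foot of the stem, on its axis; it does not move with the pin. The steel pin (5.4 mm across, top 10 mm above the seated nut, 4.5 mm above the unscrewed nut) has its top within -3 to +15 mm of here: feel for it. Once freed it goes down 4 mm to its stop against 3 N rising to 9 N, taking the nut along. Over 14 N on it damages the valve.
- nut (a joint): Turn of the brass knurled nut (12 mm across, 9 mm high), rad: 0 = screwed down, grows anticlockwise from above (unscrewing), ends at 4.4 (captive). It climbs 1.25 mm per rad along the pin, turns with about 0.05 N m and stays where left. Starts at 0 to 0.4. The pin can go down only as far as the nut has climbed.
- spare: The twin receiver, same size with a grey band and a plain black cap 22 mm across, top at 155 mm, also bolted down. Leave it alone. Origin at the centre of its underside.
- soap: Loose glass bottle with black top, 60 mm across, 130 mm high; leave in place. Origin at the centre of its underside.
- jar: Loose small white jar with blue lid, 44 mm across, 45 mm high; leave in place. Origin at the centre of its underside.
- mirror: Loose steel mouth mirror, 150 mm long along its x, 5 to 6 mm thick, lying in a low steel tray (190 x 220 x 20 mm); leave in place. Origin under the middle of its handle.
Not all that is in view belongs to the job. Leave any orange or purple look-alike of the receiver alone.

How it is judged:
On the way, in this order (a step that is already met when the one before it is completed fails the run):
1. the lock nut is unscrewed to beyond 3.8 rad (value of joint nut above 3.8 rad), for 0.2 s.
2. the fingertips press the pin itself at least 2.5 mm down (over 6 N) and hold it there for 0.9 s (distance of pin_c0 from where it was at the start of the episode above 0.0025 m and contact force between the fingers and pin_c0 above 6 N), for 0.9 s.
At the end, for the whole second after the job is handed in: The nut is still unscrewed (beyond 3.6 rad), the pin has sprung back up (within 1.5 mm), the stem stands upright within 0.04 rad, nothing moves and the robot touches nothing (value of joint nut above 3.6 rad and distance of pin_c0 from where it was at the start of the episode below 0.0015 m and angle between valve_root's own z axis and vertical below 0.04 rad and velocity of joint nut below 0.05 rad/s).
It fails at once if the valve stem is bent over by more than 0.12 rad (angle between valve_root's own z axis and vertical above 0.12 rad).
It fails at once if more than 14 N on the pin (contact force between anything else and pin_c0 above 14 N).
It fails at once if the spare receiver is pushed with more than 5 N (contact force between the arm and spare above 5 N).
It fails at once if soap bottle, jar or mirror moved by more than 15 mm (distance of any of soap, jar, mirror from where it was at the start of the episode above 0.015 m).
It also fails if it takes over 72 s, if anything falls off the work surface, if the arm or the gripper's body presses on something with over 40 N, if the wrist force passes 120 N, or if a joint passes its speed limit or range.

### The arm

A 6-joint arm with a two-finger parallel gripper is mounted at the origin on the work surface. World frame = base frame: x ahead of the robot, y to its left, z up, the work surface at z = 0. Lengths are in m, angles in rad, forces in N, time in s.
With the tool pointing down it reaches from about 0.225 to 0.875 m from the base axis. Payload 3.4 kg.
Tool frame: the origin (TCP) lies midway between the tips of the shut fingers; the grasp point (between the pads) lies 19 mm behind it (manip.grasp_offset is the distance from the TCP to the grasp point, in m); x points along the fingers, y is the direction in which the jaws open and shut, and the axes are right-handed (so a half turn about x gives the same grasp; the last joint's range is limited). The gripper opens to 85 mm and grips with 20 to 120 N. Pads are 22 mm wide; open, the fingers measure 114 mm over their backs; the gripper's body (76 mm by 85 mm) begins 54 mm behind the grasp point. The pads swing forward as they close: fully open they stand 13 mm farther back than shut.
Start: joints at [-1.377, 0.276, 1.505, -0, 1.361, -0.121], TCP at [0.178, -0.547, 0.231] pointing down, gripper open.
Joint ranges: [-2.89, 2.89], [-0.75, 2.08], [0.22, 2.7], [-1.18, 4.32], [0.11, 2.71], [-2.7, 2.7]. Speed limits (rad/s): [2.57, 2.57, 3.14, 3.14, 3.14, 3.14].

### API

Orientations are given as a unit quaternion [w, x, y, z].
In Python, from rig import manip gives the robot as it stands.
- The arm moves only by the shell command python3 -m creep 'ROWS' [OPENING] [FORCE]. ROWS is a JSON object of lists of equal length, an entry for each row: "delta_pos": the shift along the tool's x, y, z in cm, a list of three; "dr": the turn, a rotation vector about the tool's x, y, z in rad, a list of three. In form: {"delta_pos": [[dx, dy, dz], ...], "dr": [[rx, ry, rz], ...]}. A call has 1 to 10 rows; each row is the pose to reach, as a shift and turn from the pose commanded when the call began, along the tool's axes at that moment; what a row does not reach only later rows make up. A row lasts 1/10 s, in which the tool goes at most 50 mm and 8.59 degrees, less where a joint would pass 70% of its speed; a pose out of reach is approached as far as the arm can. A call with a gripper value outside its range is refused whole. OPENING is the opening, from -1 (shut) to 1 (fully open), set as the call begins (- or left out, the last holds). The fingers move at their own pace and stop on an object; FORCE is the grip in N (left out, the last holds). Time passes only in rows, so rows that repeat a pose let the fingers close. It gives the time, the measured TCP pose, the force and the opening at its end, in the units of the state.
- manip.get_state(): the state, without advancing time (a new reading comes with each control period).
- manip.get_image(name): name is "scene" or "side" or "wrist"; returns a dict with "pixels" (400x640x3 uint8, blue, green, red), "depth" (400x640 float32, m along the optical axis (not along the pixel's ray), 0 where there is no reading), "intrinsics" (3x3 intrinsics, pixels), "rvec" (rotation vector, rad) and "tvec" (3), from world to camera coordinates, as OpenCV has them. Camera axes: x right, y down, z forward; pixel columns grow to the right and rows downward; lengths in m; the calibration is good to about 2 mm. A picture is of the moment at which its call begins.
- manip.sign_off(): hands the job in, once; it reports no verdict.
The state is a dict: "clock": time; "qpos": joint angles; "qd": joint speeds; "effort": joint torques, N m; "position": TCP position; "ee_rot": TCP orientation; "contact_force": force on the tool from outside, world axes, zero at the start; "moment": the same for the moment, N m; "width": finger opening in m.
Only numpy, scipy, OpenCV 4.12 (cv2) and the standard library are available. Lean on these libraries where they do the work, as an engineer would, in place of code of your own. Each camera call takes 0.05 s, during which the arm holds its last target. There are 200 camera calls.

## Working session

There is one attempt and no reset: what is moved stays moved. The work goes in short steps, Python scripts to look and compute and a shell command to move; the robot and the scene stay as the last step left them, time stands still between calls to the robot, and variables do not carry over. Pictures are saved under pics/ and viewed, about 8 in all and at most 12, crops included, and the job is handed in when it is done.

```bash
mkdir -p pics; ls; cat > h.py <<'E'
import numpy as np, cv2
from rig import manip
from scipy.spatial.transform import Rotation as R
def cam(n):
    d=manip.get_image(n); d['R']=cv2.Rodrigues(np.array(d['rvec'],float))[0]; d['t']=np.array(d['tvec'],float).ravel(); d['K']=np.array(d['intrinsics'])
    return d
def ray(d,u,v):
    c=-d['R'].T@d['t']; r=d['R'].T@np.linalg.inv(d['K'])@[u,v,1]; return c,r
def onz(d,u,v,z):
    c,r=ray(d,u,v); return c+r*(z-c[2])/r[2]
def pt(d,u,v):
    c,r=ray(d,u,v); return c+r*float(d['depth'][int(v),int(u)])
def proj(d,p):
    q=d['K']@(d['R']@np.array(p)+d['t']); return q[:2]/q[2]
def st():
    s=manip.get_state(); q=s['ee_rot']; m=R.from_quat([q[1],q[2],q[3],q[0]]).as_matrix()
    print('t',s['clock'],'p',np.round(s['position'],4),'F',np.round(s['contact_force'],2),'M',np.round(s['moment'],3),'w',s['width'],'q',np.round(s['qpos'],3)); print(np.round(m,4)); return s,m
E
python3 - <<'E'
from h import *
st()
for n in('scene','side'):
    d=cam(n); cv2.imwrite(f'pics/{n}0.png',d['pixels']); np.savez(f'{n}0.npz',**{k:d[k] for k in('pixels','depth','R','t','K')})
    print(n,-d['R'].T@d['t'],d['K'][0,0])
E
```

```text
pics
t 0.0 p [ 0.1779 -0.5462  0.2304] F [ 0.1  -0.25 -0.05] M [ 0.006 -0.028  0.041] w 0.08540231851286678 q [-1.377  0.277  1.506  0.     1.361 -0.121]
[[-3.000e-04  3.096e-01 -9.509e-01]
 [ 1.800e-03 -9.509e-01 -3.096e-01]
 [-1.000e+00 -1.900e-03 -3.000e-04]]
scene [ 1.2264894  -0.24803458  1.02260056] 485.40252941298763
side [-0.01255939  0.86051453  0.89838959] 472.9975315167944
```

View pics/scene0.png

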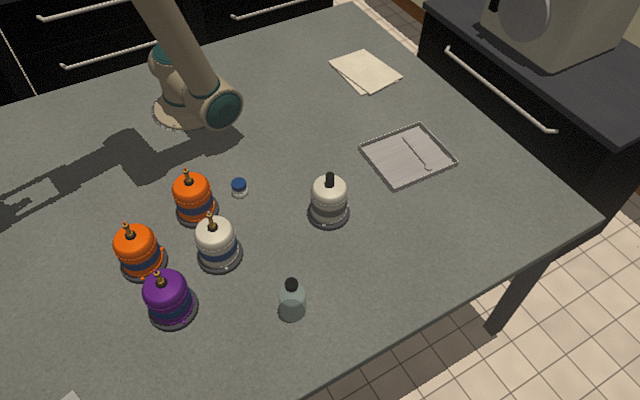

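View pics/side0.png

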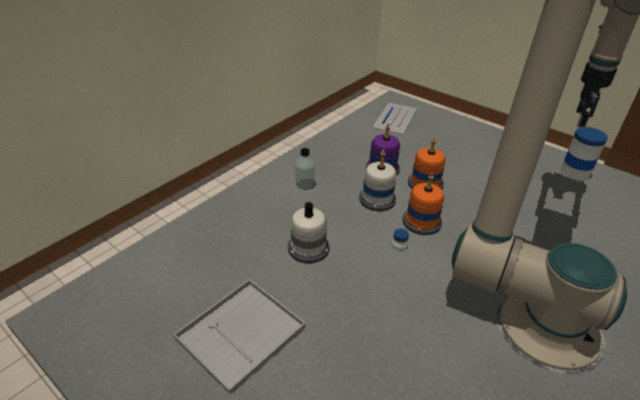

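The scene view shows white with a blue band at (216,240), two orange at (193,195) and (138,250), purple at (168,297), and white with a grey band and black cap at (329,200). In the side view they are at (379,185), (427,207)/(430,168), (385,152) and (309,232). The white, blue-banded one fits. Next I'll measure all of them and take an enlarged crop.

```bash
python3 - <<'E'
from h import *
L=lambda n:dict(np.load(f'{n}0.npz'))
a,b=L('scene'),L('side')
# triangulate tops of valves / depth checks
def tri(p,q):
    c1,r1=ray(a,*p);c2,r2=ray(b,*q); r1/=np.linalg.norm(r1);r2/=np.linalg.norm(r2)
    s=np.linalg.lstsq(np.c_[r1,-r2],c2-c1,rcond=None)[0]; x,y=c1+s[0]*r1,c2+s[1]*r2
    return np.round((x+y)/2,4),round(np.linalg.norm(x-y),4)
for n,p,q in [('target',(210,213),(382,151)),('orangeA',(187,171),(430,175)),('orangeB',(125,224),(433,140)),('purple',(156,271),(387,126)),('spare',(330,174),(309,205)),('soap',(291,282),(305,151))]: print(n,tri(p,q))
print('jar',onz(a,239,184,.045),onz(b,400,234,.045))
# body cloud of the white target
for n,d,(u0,u1,v0,v1) in(('scene',a,(185,250,205,275)),('side',b,(355,402,145,210))):
    P=np.array([pt(d,u,v) for v in range(v0,v1) for u in range(u0,u1)])
    col=d['pixels'][v0:v1,u0:u1].reshape(-1,3).astype(int)
    w=(col.min(1)>110)&(np.ptp(col,axis=1)<45)&(P[:,2]>.09)&(P[:,2]<.14)
    t=(P[:,2]>.135)&(P[:,2]<.25)
    print(n,w.sum(),P[w].min(0),P[w].max(0),'stem',t.sum(),np.median(P[t],axis=0),P[t].max(0))
    cv2.imwrite(f'pics/c_{n}.png',0) if 0 else None
A=cv2.resize(a['pixels'][190:290,150:270],None,fx=4,fy=4,interpolation=2)
B=cv2.resize(b['pixels'][120:220,350:450],None,fx=4,fy=4,interpolation=2)
cv2.imwrite('pics/crop1.png',np.hstack([A[:, :400],B]))
E
```

```text
target (array([ 0.5635, -0.1257,  0.1748]), np.float64(0.0009))
orangeA (array([ 0.4103, -0.1252,  0.1638]), np.float64(0.0024))
orangeB (array([ 0.4927, -0.2943,  0.1628]), np.float64(0.0031))
purple (array([ 0.64  , -0.2724,  0.1639]), np.float64(0.0051))
spare (array([0.5786, 0.1708, 0.153 ]), np.float64(0.001))
soap (array([ 0.7758, -0.0399,  0.1258]), np.float64(0.0023))
jar [ 0.40981778 -0.00465805  0.045     ] [0.40379194 0.00426171 0.045     ]
scene 797 [ 0.52320084 -0.17618585  0.09111347] [ 0.6069687  -0.08447603  0.12793548] stem 69 [ 0.56220175 -0.12998913  0.16333212] [ 0.56646739 -0.1239433   0.18092467]
side 348 [ 0.51956235 -0.16852342  0.1041732 ] [ 0.60113749 -0.07974945  0.12363369] stem 50 [ 0.56063058 -0.12393823  0.15890725] [ 0.56835748 -0.11745329  0.17863903]
```

View pics/crop1.png

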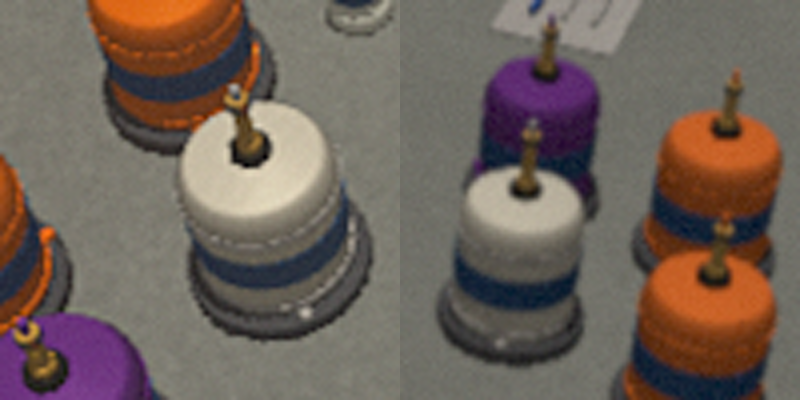

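The crop confirms the target: white body, blue band and silver pin, with its valve at about (0.563, -0.126) and the pin top near z 0.178. Setting off to a point above it, turning the tool on the way.

```bash
python3 -m creep '{"delta_pos":[[-3,0,0],[-7,-2,-3],[-7,-4.5,-7],[-7,-7,-11.5],[-7,-9.5,-16],[-7,-12,-20.5],[-7,-14.5,-25],[-7,-17,-29.5],[-7,-19.5,-34],[-7,-22,-38.5]],"dr":[[0.1,0,0],[0.2,0,0],[0.3,0,0],[0.4,0,0],[0.5,0,0],[0.6,0,0],[0.7,0,0],[0.8,0,0],[0.9,0,0],[1.0,0,0]]}' -0.4 35; python3 -c "from h import *;st()"
```

```text
clock: 1.1
position: [0.4698, -0.2241, 0.3011]
ee_rot: [0.239, -0.665, 0.239, 0.666]
contact_force: [0.3, 0.3, 0.6]
width: 0.0256
t 1.1 p [ 0.4698 -0.2241  0.3011] F [0.34 0.27 0.6 ] M [-0.038 -0.002  0.07 ] w 0.025627902844124695 q [-0.579  0.161  1.487 -0.     1.494  1.682]
[[-3.000e-04 -6.360e-01 -7.717e-01]
 [-1.000e-04 -7.717e-01  6.360e-01]
 [-1.000e+00  3.000e-04  2.000e-04]]
```

```bash
python3 -m creep '{"delta_pos":[[0,-4,-0.3],[0,-8,-0.6],[0,-12,-0.9],[0,-13.5,-1.0],[0,-13.5,-1.0],[0,-13.5,-1.0]],"dr":[[0.1,0,0],[0.2,0,0],[0.3,0,0],[0.4,0,0],[0.4,0,0],[0.4,0,0]]}'; python3 - <<'E'
from h import *
st()
d=cam('wrist'); np.savez('w0.npz',**{k:d[k] for k in('pixels','depth','R','t','K')})
cv2.imwrite('pics/w0.png',d['pixels']); print(-d['R'].T@d['t'],d['R'],d['K'][0,0],proj(d,[.5635,-.1265,.175]))
E
```

```text
clock: 1.7
position: [0.5616, -0.1279, 0.3007]
ee_rot: [0.364, -0.606, 0.365, 0.606]
contact_force: [-0.4, -0.4, 0.3]
width: 0.0257
t 1.7 p [ 0.5616 -0.1279  0.3007] F [-0.38 -0.38  0.31] M [ 0.02   0.032 -0.02 ] w 0.025712958582488954 q [-3.440e-01  2.490e-01  1.374e+00 -1.000e-03  1.521e+00  2.309e+00]
[[-1.700e-03 -8.831e-01 -4.691e-01]
 [-4.000e-04 -4.691e-01  8.831e-01]
 [-1.000e+00  1.700e-03  4.000e-04]]
[ 0.59788641 -0.19578031  0.44281878] [[-0.8830376  -0.46929997  0.00145941]
 [-0.44748007  0.84291026  0.29877062]
 [-0.14144319  0.26317263 -0.95432384]] 314.40201411318793 [318.04433564 191.60949801]
```

View pics/w0.png

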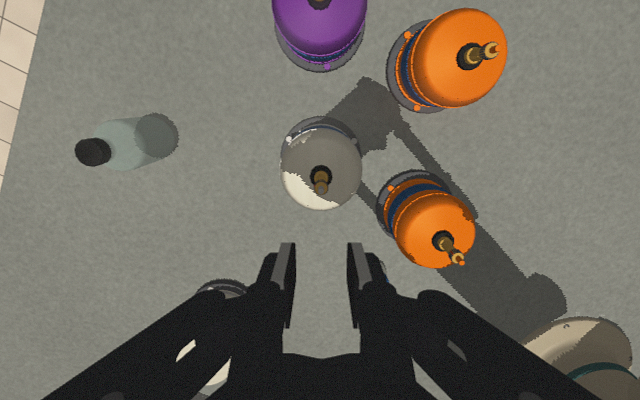

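The wrist view shows the target's valve at (321,180), centred between the fingertips; orange is at (440,240) and (480,55), purple at (318,5). Next I'll measure the stem from the depth by height.

```bash
python3 - <<'E'
from h import *
for n in('w','scene','side'):
    d=dict(np.load(f'{n}0.npz'))
    u0,v0=proj(d,[.5625,-.126,.16]).astype(int)
    P=np.array([pt(d,u,v) for v in range(v0-30,v0+30) for u in range(u0-30,u0+30)])
    k=np.hypot(P[:,0]-.5625,P[:,1]+.126)<.015
    for lo,hi in((.13,.145),(.145,.155),(.155,.165),(.165,.172),(.172,.19)):
        m=k&(P[:,2]>lo)&(P[:,2]<hi)
        if m.any(): print(n,lo,m.sum(),P[m].mean(0).round(4),P[m][:,2].max().round(4))
d=dict(np.load('w0.npz')); im=d['pixels'][140:215,280:360]
cv2.imwrite('pics/w0c.png',np.hstack([cv2.resize(im,None,fx=5,fy=5,interpolation=cv2.INTER_CUBIC)]))
for z in(.125,.165,.178): print(z,proj(d,[.5625,-.126,z]))
E
```

```text
w 0.13 61 [ 0.5645 -0.1316  0.1341] 0.1441
w 0.145 23 [ 0.5644 -0.132   0.1477] 0.1525
w 0.155 15 [ 0.5649 -0.1334  0.1628] 0.1649
w 0.165 127 [ 0.563  -0.1299  0.1683] 0.1717
w 0.172 37 [ 0.5626 -0.1294  0.1773] 0.1791
scene 0.13 26 [ 0.563  -0.13    0.1357] 0.1442
scene 0.145 15 [ 0.5619 -0.13    0.1495] 0.155
scene 0.155 11 [ 0.5632 -0.1315  0.1613] 0.1647
scene 0.165 20 [ 0.5612 -0.1297  0.1685] 0.1712
scene 0.172 11 [ 0.5614 -0.1288  0.176 ] 0.1809
side 0.13 19 [ 0.5606 -0.1241  0.137 ] 0.1437
side 0.145 9 [ 0.561  -0.1241  0.1491] 0.1541
side 0.155 11 [ 0.5611 -0.1231  0.1598] 0.1632
side 0.165 13 [ 0.5603 -0.124   0.1681] 0.1718
side 0.172 5 [ 0.5624 -0.1251  0.176 ] 0.1786
0.125 [319.01903785 179.1012    ]
0.165 [318.83252268 189.53971568]
0.178 [318.76080034 193.55373086]
```

View pics/w0c.png

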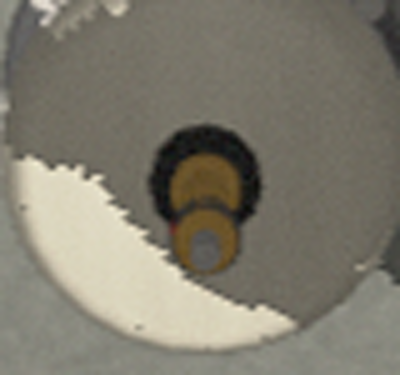

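```bash
python3 -m creep '{"delta_pos":[[2.5,0,-0.13],[5,0,-0.13],[7.5,0,-0.13],[10,0,-0.13],[12,0,-0.13],[13.5,0,-0.13],[14.7,0,-0.13],[15.5,0,-0.13],[15.5,0,-0.13],[15.5,0,-0.13]],"dr":[[0,0,0],[0,0,0],[0,0,0],[0,0,0],[0,0,0],[0,0,0],[0,0,0],[0,0,0],[0,0,0],[0,0,0]]}'; python3 - <<'E'
from h import *
st()
d=cam('wrist'); np.savez('w1.npz',**{k:d[k] for k in('pixels','depth','R','t','K')})
cv2.imwrite('pics/w1.png',d['pixels'][180:380,200:440].repeat(2,0).repeat(2,1))
print(proj(d,manip.get_state()['position']))
E
```

```text
clock: 2.75
position: [0.563, -0.1293, 0.1468]
ee_rot: [-0.365, 0.606, -0.365, -0.605]
contact_force: [-0.6, -0.7, 0.9]
width: 0.0254
t 2.75 p [ 0.563  -0.1293  0.1468] F [-0.62 -0.74  0.94] M [-0.021 -0.     0.035] w 0.025361312842679673 q [-0.346  0.338  1.633 -0.     1.17   2.31 ]
[[ 9.000e-04 -8.845e-01 -4.666e-01]
 [-5.000e-04 -4.666e-01  8.845e-01]
 [-1.000e+00 -5.000e-04 -8.000e-04]]
[320.46966973 260.28184482]
```

View pics/w1.png

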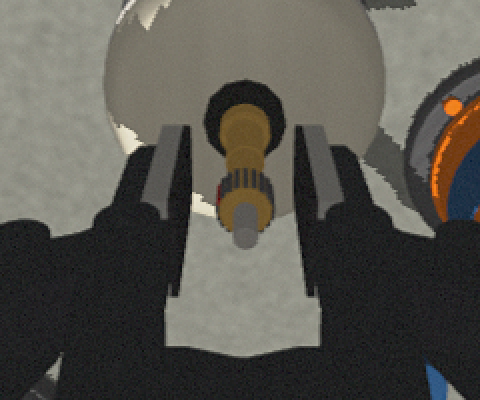

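The nut sits midway between the pads: crop x is 245 and the pad mid is about 243. Closing now and watching the force.

```bash
python3 -m creep '{"delta_pos":[[0,0,0],[0,0,0],[0,0,0],[0,0,0],[0,0,0],[0,0,0]],"dr":[[0,0,0],[0,0,0],[0,0,0],[0,0,0],[0,0,0],[0,0,0]]}' -1 30; python3 -c "
from h import *
st(); d=dict(np.load('w1.npz')); P=np.array([pt(d,u,v) for v in range(255,310) for u in range(300,345)])
k=np.hypot(P[:,0]-.5625,P[:,1]+.129)<.009
for lo,hi in((.16,.166),(.166,.172),(.173,.19)):
    m=k&(P[:,2]>lo)&(P[:,2]<hi); print(m.sum(),P[m].mean(0),P[m].max(0)[2])"
```

```text
clock: 3.4
position: [0.5629, -0.1292, 0.1469]
ee_rot: [-0.365, 0.606, -0.365, -0.605]
contact_force: [-1.1, -0.4, 5.4]
width: 0.0101
t 3.4 p [ 0.5629 -0.1292  0.1469] F [-1.13 -0.38  5.41] M [-0.222  0.263  0.041] w 0.010079214094848315 q [-3.460e-01  3.380e-01  1.633e+00 -1.000e-03  1.170e+00  2.310e+00]
[[ 8.000e-04 -8.843e-01 -4.668e-01]
 [-8.000e-04 -4.668e-01  8.843e-01]
 [-1.000e+00 -3.000e-04 -1.100e-03]]
176 [ 0.56461794 -0.13307885  0.1632846 ] 0.16592383432185023
506 [ 0.56314551 -0.13054338  0.16843318] 0.17195874833779154
194 [ 0.56270686 -0.12962635  0.1770972 ] 0.17978966884089276
```

```bash
python3 -m creep '{"delta_pos":[[-0.01,0,0],[-0.03,0,0],[-0.05,0,0],[-0.06,0,0],[-0.06,0,0]],"dr":[[-0.1,0,0],[-0.2,0,0],[-0.3,0,0],[-0.4,0,0],[-0.4,0,0]]}'; python3 - <<'E'
from h import *
st()
d=cam('wrist'); np.savez('w2.npz',**{k:d[k] for k in('pixels','depth','R','t','K')})
cv2.imwrite('pics/w2.png',cv2.resize(d['pixels'][220:340,250:390],None,fx=4,fy=4,interpolation=2))
E
```

```text
clock: 3.9
position: [0.5631, -0.1289, 0.1471]
ee_rot: [-0.238, 0.666, -0.238, -0.666]
contact_force: [-0.2, -0.2, 3.5]
width: 0.0097
t 3.9 p [ 0.5631 -0.1289  0.1471] F [-0.19 -0.15  3.46] M [-0.051  0.099 -0.031] w 0.009667001745512492 q [-0.346  0.338  1.632  0.     1.171  1.911]
[[ 1.000e-03 -6.330e-01 -7.741e-01]
 [-1.000e-04 -7.741e-01  6.331e-01]
 [-1.000e+00 -6.000e-04 -8.000e-04]]
```

View pics/w2.png

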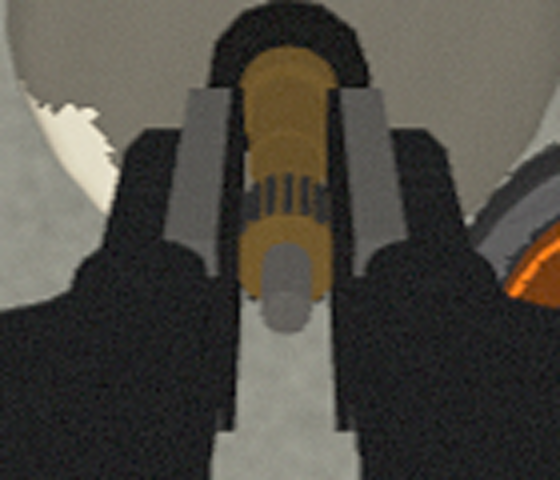

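The nut is gripped squarely between the pads and the stem is upright; the pin is at crop (285,300). Continuing to unscrew with climb.

```bash
python3 -m creep '{"delta_pos":[[-0.03,0,0],[-0.05,0,0],[-0.07,0,0],[-0.09,0,0],[-0.11,0,0],[-0.13,0,0],[-0.15,0,0],[-0.17,0,0],[-0.19,0,0],[-0.2,0,0]],"dr":[[-0.14,0,0],[-0.28,0,0],[-0.42,0,0],[-0.56,0,0],[-0.7,0,0],[-0.84,0,0],[-0.98,0,0],[-1.12,0,0],[-1.26,0,0],[-1.4,0,0]]}'; python3 -c "from h import *;st()"
```

```text
clock: 4.95
position: [0.5627, -0.1276, 0.1488]
ee_rot: [0.248, 0.662, 0.249, -0.662]
contact_force: [-1.3, 0.7, 4.1]
width: 0.0101
t 4.95 p [ 0.5627 -0.1276  0.1488] F [-1.25  0.69  4.06] M [ 0.397  0.073 -0.019] w 0.010073944984682193 q [-0.345  0.336  1.63   0.002  1.176  0.507]
[[-1.000e-04  6.578e-01 -7.532e-01]
 [ 2.400e-03 -7.532e-01 -6.578e-01]
 [-1.000e+00 -1.900e-03 -1.500e-03]]
```

```bash
python3 -m creep '{"delta_pos":[[-0.03,0,0],[-0.05,0,0],[-0.07,0,0],[-0.09,0,0],[-0.11,0,0],[-0.13,0,0],[-0.15,0,0],[-0.17,0,0],[-0.19,0,0],[-0.2,0,0]],"dr":[[-0.14,0,0],[-0.28,0,0],[-0.42,0,0],[-0.56,0,0],[-0.7,0,0],[-0.84,0,0],[-0.98,0,0],[-1.12,0,0],[-1.26,0,0],[-1.4,0,0]]}'; python3 -c "from h import *;st()"
```

```text
clock: 5.95
position: [0.5615, -0.1277, 0.1505]
ee_rot: [0.615, 0.346, 0.618, -0.346]
contact_force: [-2.7, 1.0, 3.2]
width: 0.01
t 5.95 p [ 0.5615 -0.1277  0.1505] F [-2.69  1.03  3.2 ] M [ 0.209  0.408 -0.079] w 0.01004187597050717 q [-3.450e-01  3.340e-01  1.628e+00  1.000e-03  1.182e+00 -8.930e-01]
[[-0.0028  0.8539  0.5205]
 [ 0.0022  0.5205 -0.8539]
 [-1.     -0.0012 -0.0033]]
```

```bash
python3 -m creep '{"delta_pos":[[-0.02,0,0],[-0.04,0,0],[-0.06,0,0],[-0.08,0,0],[-0.1,0,0],[-0.12,0,0],[-0.13,0,0]],"dr":[[-0.14,0,0],[-0.28,0,0],[-0.42,0,0],[-0.56,0,0],[-0.7,0,0],[-0.84,0,0],[-0.96,0,0]]}'; python3 - <<'E'
from h import *
st()
d=cam('wrist'); np.savez('w3.npz',**{k:d[k] for k in('pixels','depth','R','t','K')})
cv2.imwrite('pics/w3.png',cv2.resize(d['pixels'][220:340,250:390],None,fx=4,fy=4,interpolation=2))
E
```

```text
clock: 6.65
position: [0.5614, -0.1283, 0.1518]
ee_rot: [0.706, 0.023, 0.708, -0.022]
contact_force: [-2.1, 0.2, 3.1]
width: 0.01
t 6.65 p [ 0.5614 -0.1283  0.1518] F [-2.06  0.17  3.09] M [-0.021  0.425 -0.068] w 0.009963154015874108 q [-0.346  0.333  1.626 -0.     1.185 -1.853]
[[-3.10e-03  6.37e-02  9.98e-01]
 [ 1.10e-03  9.98e-01 -6.37e-02]
 [-1.00e+00  9.00e-04 -3.10e-03]]
```

View pics/w3.png

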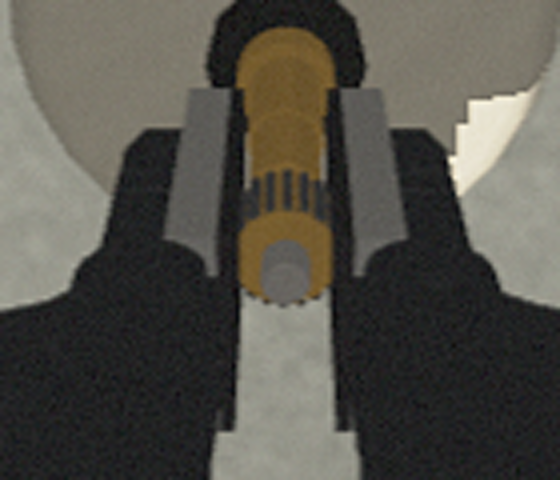

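The nut has climbed: far less pin stands above it than before (pin top at crop (285,270)). Turning on to the end stop.

```bash
python3 -m creep '{"delta_pos":[[-0.02,0,0],[-0.03,0,0],[-0.04,0,0],[-0.04,0,0],[-0.04,0,0],[-0.04,0,0]],"dr":[[-0.1,0,0],[-0.2,0,0],[-0.3,0,0],[-0.4,0,0],[-0.4,0,0],[-0.4,0,0]]}'; python3 - <<'E'
from h import *
st()
d=cam('wrist'); np.savez('w4.npz',**{k:d[k] for k in('pixels','depth','R','t','K')})
P=np.array([pt(d,u,v) for v in range(255,310) for u in range(305,337)])
z=P[:,2]; k=np.hypot(P[:,0]-.5625,P[:,1]+.129)<.01
h,e=np.histogram(z[k],np.arange(.164,.184,.001)); print(list(zip(e.round(3),h)))
E
```

```text
clock: 7.3
position: [0.5626, -0.1284, 0.1523]
ee_rot: [0.697, -0.116, 0.698, 0.116]
contact_force: [-0.9, 1.8, 1.6]
width: 0.0103
t 7.3 p [ 0.5626 -0.1284  0.1523] F [-0.9   1.79  1.62] M [ 0.27   0.122 -0.002] w 0.010268811773107817 q [-3.450e-01  3.330e-01  1.625e+00  1.000e-03  1.184e+00 -2.246e+00]
[[-4.000e-04 -3.233e-01  9.463e-01]
 [ 1.000e-03  9.463e-01  3.233e-01]
 [-1.000e+00  1.100e-03 -1.000e-04]]
[(np.float64(0.164), np.int64(2)), (np.float64(0.165), np.int64(14)), (np.float64(0.166), np.int64(25)), (np.float64(0.167), np.int64(21)), (np.float64(0.168), np.int64(20)), (np.float64(0.169), np.int64(32)), (np.float64(0.17), np.int64(26)), (np.float64(0.171), np.int64(42)), (np.float64(0.172), np.int64(79)), (np.float64(0.173), np.int64(217)), (np.float64(0.174), np.int64(119)), (np.float64(0.175), np.int64(28)), (np.float64(0.176), np.int64(15)), (np.float64(0.177), np.int64(39)), (np.float64(0.178), np.int64(65)), (np.float64(0.179), np.int64(10)), (np.float64(0.18), np.int64(0)), (np.float64(0.181), np.int64(1)), (np.float64(0.182), np.int64(15))]
```

Nut top z is 0.1736 and pin top 0.1783, about 4.7 mm apart, so the nut is fully up. Releasing and rising.

```bash
python3 -m creep '{"delta_pos":[[0,0,0],[0,0,0],[0,0,0],[-2,0,0],[-5,0,0],[-6,0,0],[-6,0,0],[-6,0,0]],"dr":[[0,0,0],[0,0,0],[0,0,0],[0,0,0],[0,0,0],[0,0,0],[0,0,0],[0,0,0]]}' -0.4; python3 - <<'E'
from h import *
s,m=st()
d=cam('wrist'); np.savez('w5.npz',**{k:d[k] for k in('pixels','depth','R','t','K')})
u0,v0=proj(d,[.5625,-.129,.175]).astype(int)
P=np.array([pt(d,u,v) for v in range(v0-30,v0+30) for u in range(u0-25,u0+25)])
k=np.hypot(P[:,0]-.5625,P[:,1]+.129)<.012
for lo,hi in((.171,.1755),(.1765,.19)):
    q=k&(P[:,2]>lo)&(P[:,2]<hi); print(q.sum(),P[q].mean(0).round(4),np.median(P[q][:,2]),P[q][:,2].max(), 'tool off mm',((P[q].mean(0)-s['position'])@m*1e3).round(2))
cv2.imwrite('pics/w5.png',cv2.resize(d['pixels'][v0-60:v0+60,u0-70:u0+70],None,fx=4,fy=4,interpolation=2))
E
```

```text
clock: 8.15
position: [0.5622, -0.1288, 0.2117]
ee_rot: [0.697, -0.117, 0.698, 0.117]
contact_force: [1.0, 0.3, 0.0]
width: 0.0254
t 8.15 p [ 0.5622 -0.1288  0.2117] F [0.96 0.27 0.02] M [ 0.001 -0.012  0.008] w 0.02541327303345911 q [-0.346  0.291  1.533 -0.     1.319 -2.249]
[[-1.100e-03 -3.269e-01  9.451e-01]
 [ 2.000e-04  9.451e-01  3.269e-01]
 [-1.000e+00  6.000e-04 -9.000e-04]]
274 [ 0.5611 -0.1294  0.1735] 0.17359839585340178 0.17547263579358907 tool off mm [38.2  -0.24 -1.24]
56 [ 0.5616 -0.1292  0.1784] 0.17841090115247646 0.18036378013018428 tool off mm [33.29 -0.18 -0.7 ]
```

View pics/w5.png

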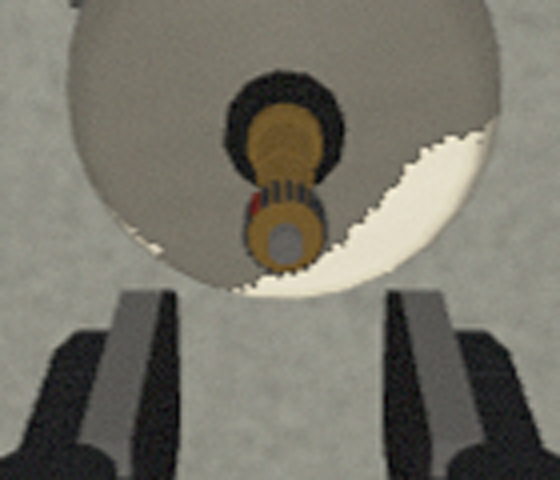

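The nut is freed: the stem stands upright and a short pin shows at crop (286,243). Shutting the fingers and moving to about 5 mm above the pin.

```bash
python3 -m creep '{"delta_pos":[[0,-0.05,-0.02],[0,-0.05,-0.02],[0,-0.05,-0.02],[0,-0.05,-0.02],[0.7,-0.05,-0.02],[1.4,-0.05,-0.02],[2.1,-0.05,-0.02],[2.6,-0.05,-0.02],[2.8,-0.05,-0.02],[2.8,-0.05,-0.02]],"dr":[[0,0,0],[0,0,0],[0,0,0],[0,0,0],[0,0,0],[0,0,0],[0,0,0],[0,0,0],[0,0,0],[0,0,0]]}' -1 60; python3 - <<'E'
from h import *
st()
f=[]
for i in range(4):
    d=cam('wrist'); s=manip.get_state(); f.append(s['contact_force']); 
print(np.round(f,2),s['position'])
cv2.imwrite('pics/w6.png',cv2.resize(d['pixels'][220:340,250:390],None,fx=4,fy=4,interpolation=2))
E
```

```text
clock: 9.2
position: [0.5625, -0.1294, 0.1841]
ee_rot: [0.697, -0.117, 0.698, 0.117]
contact_force: [-0.1, -0.2, 0.4]
width: -0.0001
t 9.2 p [ 0.5625 -0.1294  0.1841] F [-0.06 -0.22  0.44] M [0.017 0.011 0.047] w -0.00010682057748633072 q [-0.347  0.309  1.577 -0.     1.256 -2.251]
[[-8.00e-04 -3.27e-01  9.45e-01]
 [ 2.00e-04  9.45e-01  3.27e-01]
 [-1.00e+00  5.00e-04 -7.00e-04]]
[[-0.15  0.61 -0.37]
 [-0.34 -0.34 -0.21]
 [-0.01 -0.84  0.38]
 [ 0.27 -0.69  0.12]] [ 0.56296373 -0.12952319  0.18495482]
```

View pics/w6.png

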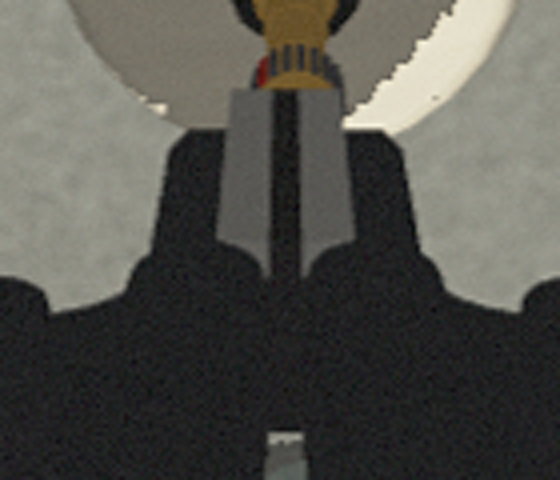

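The shut tips are at crop x 286 and the nut at 298, about 1.5 mm off in tool y. Correcting that and feeling downward.

```bash
python3 -m creep '{"delta_pos":[[0,0.12,0],[0.1,0.12,0],[0.2,0.12,0],[0.3,0.12,0],[0.4,0.12,0],[0.45,0.12,0],[0.5,0.12,0],[0.5,0.12,0],[0.5,0.12,0]],"dr":[[0,0,0],[0,0,0],[0,0,0],[0,0,0],[0,0,0],[0,0,0],[0,0,0],[0,0,0],[0,0,0]]}'; python3 -c "
from h import *
s=[]
for i in range(5): cam('scene'); q=manip.get_state(); s.append(np.r_[q['contact_force'],np.array(q['position'])*1e3])
print(np.round(s,2)); print(np.mean(s,0).round(2))"
```

```text
clock: 10.3
position: [0.5623, -0.1283, 0.1796]
ee_rot: [0.697, -0.117, 0.697, 0.117]
contact_force: [0.2, 0.3, 0.5]
width: 0.0
[[-2.9000e-01  7.0000e-01 -1.5000e-01  5.6236e+02 -1.2834e+02  1.7965e+02]
 [ 5.3000e-01 -5.1000e-01 -3.3000e-01  5.6235e+02 -1.2833e+02  1.7962e+02]
 [-7.0000e-01 -5.1000e-01 -5.5000e-01  5.6234e+02 -1.2834e+02  1.7963e+02]
 [-9.6000e-01 -1.3000e-01 -6.0000e-02  5.6234e+02 -1.2833e+02  1.7965e+02]
 [-2.7000e-01 -3.8000e-01  1.4000e-01  5.6236e+02 -1.2833e+02  1.7965e+02]]
[-3.4000e-01 -1.7000e-01 -1.9000e-01  5.6235e+02 -1.2833e+02  1.7964e+02]
```

```bash
cat > f.py <<'E'
from h import *
s=[]
for i in range(4): cam('scene'); q=manip.get_state(); s.append(np.r_[q['contact_force'],np.array(q['position'])*1e3,q['clock']])
print('F,pos mm,t',np.mean(s,0).round(2))
E
Z='[0,0,0]'; python3 -m creep '{"delta_pos":[[0.05,0,0],[0.1,0,0],[0.1,0,0],[0.1,0,0]],"dr":[[0,0,0],[0,0,0],[0,0,0],[0,0,0]]}' | grep force; python3 f.py
python3 -m creep '{"delta_pos":[[0.05,0,0],[0.1,0,0],[0.1,0,0],[0.1,0,0]],"dr":[[0,0,0],[0,0,0],[0,0,0],[0,0,0]]}' | grep force; python3 f.py
```

```text
contact_force: [-0.3, -0.4, 1.4]
F,pos mm,t [-6.0000e-02 -2.8000e-01  2.4300e+00  5.6247e+02 -1.2837e+02  1.7886e+02
  1.1080e+01]
contact_force: [0.4, 0.3, 4.1]
F,pos mm,t [-2.9000e-01  9.0000e-02  4.1300e+00  5.6246e+02 -1.2838e+02  1.7776e+02
  1.1680e+01]
```

Contact came at about z 178.7. Pressing on gently.

```bash
python3 -m creep '{"delta_pos":[[0.04,0,0],[0.08,0,0],[0.12,0,0],[0.15,0,0],[0.15,0,0]],"dr":[[0,0,0],[0,0,0],[0,0,0],[0,0,0],[0,0,0]]}' | grep force; python3 f.py
```

```text
contact_force: [-0.2, 0.1, 5.7]
F,pos mm,t [-5.0000e-01  3.9000e-01  5.7000e+00  5.6253e+02 -1.2841e+02  1.7647e+02
  1.2380e+01]
```

```bash
python3 -m creep '{"delta_pos":[[0.04,0,0],[0.08,0,0],[0.12,0,0],[0.15,0,0],[0.15,0,0]],"dr":[[0,0,0],[0,0,0],[0,0,0],[0,0,0],[0,0,0]]}' | grep force; python3 f.py
```

```text
contact_force: [-0.7, -0.0, 7.6]
F,pos mm,t [-5.2000e-01  2.8000e-01  7.2100e+00  5.6268e+02 -1.2845e+02  1.7535e+02
  1.3080e+01]
```

```bash
python3 -m creep '{"delta_pos":[[0.02,0,0],[0.04,0,0],[0.04,0,0],[0.04,0,0],[0.04,0,0],[0.04,0,0],[0.04,0,0],[0.04,0,0],[0.04,0,0],[0.04,0,0]],"dr":[[0,0,0],[0,0,0],[0,0,0],[0,0,0],[0,0,0],[0,0,0],[0,0,0],[0,0,0],[0,0,0],[0,0,0]]}' | grep force; python3 f.py;  python3 -m creep '{"delta_pos":[[0,0,0],[0,0,0],[0,0,0],[0,0,0],[0,0,0]],"dr":[[0,0,0],[0,0,0],[0,0,0],[0,0,0],[0,0,0]]}' | grep force; python3 f.py
```

```text
contact_force: [-0.0, 0.3, 5.9]
F,pos mm,t [-8.8000e-01  2.7000e-01  7.9100e+00  5.6273e+02 -1.2846e+02  1.7509e+02
  1.4280e+01]
contact_force: [-0.3, 0.1, 8.3]
F,pos mm,t [  -0.89    0.      8.33  562.74 -128.46  175.08   14.98]
```

```bash
python3 -m creep '{"delta_pos":[[0.02,0,0],[0.02,0,0],[0.02,0,0],[0.02,0,0],[0.02,0,0],[0.02,0,0],[0.02,0,0],[0.02,0,0],[0.02,0,0],[0.02,0,0]],"dr":[[0,0,0],[0,0,0],[0,0,0],[0,0,0],[0,0,0],[0,0,0],[0,0,0],[0,0,0],[0,0,0],[0,0,0]]}' | grep force; python3 f.py; python3 f.py
python3 -m creep '{"delta_pos":[[-0.1,0,0],[-0.2,0,0],[-0.3,0,0],[-0.4,0,0],[-0.6,0,0],[-1,0,0],[-2,0,0],[-4,0,0],[-6,0,0],[-6,0,0]],"dr":[[0,0,0],[0,0,0],[0,0,0],[0,0,0],[0,0,0],[0,0,0],[0,0,0],[0,0,0],[0,0,0],[0,0,0]]}'
python3 - <<'E'
from h import *
st()
d=cam('wrist'); u0,v0=proj(d,[.5625,-.129,.175]).astype(int)
P=np.array([pt(d,u,v) for v in range(v0-30,v0+30) for u in range(u0-25,u0+25)])
k=np.hypot(P[:,0]-.5625,P[:,1]+.129)<.012
for lo,hi in((.171,.1755),(.1765,.19)):
    q=k&(P[:,2]>lo)&(P[:,2]<hi); print(q.sum(),P[q].mean(0).round(4),np.median(P[q][:,2]))
cv2.imwrite('pics/w7.png',cv2.resize(d['pixels'][v0-60:v0+60,u0-70:u0+70],None,fx=4,fy=4,interpolation=2))
E
```

```text
contact_force: [-1.0, -0.4, 8.5]
F,pos mm,t [-4.7000e-01  2.7000e-01  8.0800e+00  5.6274e+02 -1.2846e+02  1.7492e+02
  1.6180e+01]
F,pos mm,t [-1.9000e-01  4.0000e-02  8.0400e+00  5.6275e+02 -1.2847e+02  1.7493e+02
  1.6380e+01]
clock: 17.45
position: [0.564, -0.1289, 0.2371]
ee_rot: [0.699, -0.118, 0.695, 0.116]
contact_force: [0.2, -0.5, 0.1]
width: 0.0001
t 17.45 p [ 0.564  -0.1289  0.2371] F [ 0.16 -0.51  0.11] M [-0.013  0.051 -0.029] w 0.00011610573866784017 q [-0.345  0.275  1.492 -0.     1.369 -2.249]
[[ 0.0057 -0.3271  0.945 ]
 [-0.0021  0.945   0.3271]
 [-1.     -0.0038  0.0047]]
212 [ 0.5612 -0.1293  0.1736] 0.17361635549737525
47 [ 0.5617 -0.1291  0.1782] 0.1783482109414322
```

View pics/w7.png

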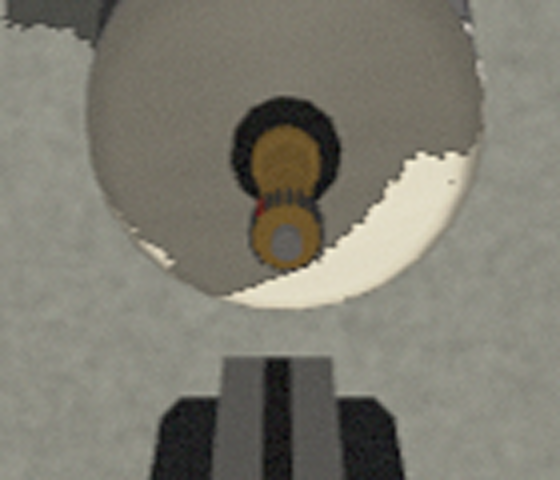

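The pin is back up at 0.1783 (it was 0.1784), the nut is still high at 0.1736, the stem is upright and the fingers are clear. Settling, then handing in.

```bash
python3 -m creep '{"delta_pos":[[0,0,0],[0,0,0],[0,0,0],[0,0,0],[0,0,0]],"dr":[[0,0,0],[0,0,0],[0,0,0],[0,0,0],[0,0,0]]}'; python3 -c "
from rig import manip
print(manip.sign_off())"
```

```text
clock: 18.0
position: [0.5622, -0.1283, 0.2336]
ee_rot: [0.697, -0.117, 0.698, 0.117]
contact_force: [-0.5, -0.2, 0.7]
width: 0.0002
the job is handed in; nothing more can be done
None
```

I vented the blue-banded receiver and handed the job in at about 18 s on the robot's clock; `sign_off` gives no verdict.

- **Nut:** I gripped it once and turned it about 4.55 rad anticlockwise, climbing with it. Its top rose from about 168 to 173.6 mm and ended about 4.7 mm below the pin's top, which fits fully unscrewed. I could not read the nut angle itself; this rests on depth and on the red mark on the nut.
- **Press:** With shut fingertips I felt the pin at about 178.5 mm and pressed it down about 3.3–3.5 mm. I held it there for over 2 s at about 8 N (averaged readings). One single noisy reading showed 5.9 N and the highest was 8.5 N.
- **Last checks:** After lifting clear, the pin's top was back at 178.3 mm (178.4 mm before) and the nut was still up at 173.6 mm. The stem looked upright and the force on the tool was near zero.
- **Disagreement:** Before pressing, the camera view and the depth data differed by about 1–1.5 mm sideways on the pin's position. I followed the camera view.
- **Not checked:** I took no final picture of the other objects. The arm stayed clear of them, and it felt no contact except at the valve.

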